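# Stand the terracotta pots in their saucers on the attic window ledge

## Robot

A 6-joint arm with a two-finger parallel gripper is mounted at the origin on the work surface. World frame = base frame: x ahead of the robot, y to its left, z up, the work surface at z = 0. Lengths are in m, angles in rad, forces in N, time in s.
With the tool pointing down it reaches from about 0.3 to 0.775 m from the base axis. Payload 14.6 kg.
Tool frame: the origin (TCP) lies on the mounting face of the last link; the fingertips stand 199 mm ahead of it and the grasp point (between the pads) lies 180 mm ahead of it; z points along the fingers, y is the line along which they close (so a half turn about z gives the same grasp; the last joint's range is limited). The gripper opens to 94 mm and grips with 3 to 60 N. Pads are 16 mm wide; open, the fingers measure 119 mm over their backs; the gripper's body (75 mm by 177 mm) begins 78 mm behind the grasp point.
Start: joints at [1.214, 0.3, 1.521, -0, 1.321, -0.067], TCP at [0.157, 0.527, 0.405] pointing down, gripper open.
Joint ranges: [-3.03, 3.03], [-0.79, 2.21], [0.23, 2.52], [-1.04, 4.18], [0, 3.07], [-2.55, 2.55]. Speed limits (rad/s): [2.22, 2.22, 2.57, 3.14, 3.14, 3.14].

## Interface

Orientations are given as [roll, pitch, yaw] about the fixed x, y, z axes, in that order (R = Rz(yaw) Ry(pitch) Rx(roll)).
In Python, from station import get_obs, camera, hand_in gives the robot as it stands.
- The arm moves only by the tool apply_moves, never from a script. Its argument "increments" is a list of rows, each an object of numbers: "tx", "ty", "tz": the shift along the tool's x, y, z as a fraction of full scale; "ax", "ay", "az": the turn, a rotation vector about the tool's x, y, z as a fraction of full scale. In form: [{"tx": .., "ty": .., "tz": .., "ax": .., "ay": .., "az": ..}, ...]. A call has 1 to 12 rows; each row shifts and turns the commanded pose from where the row before left it, along the tool's axes as they then stand; what a row does not reach is not made up. Full scale, the value 1, is 30 mm for a shift and 5 degrees for a turn. A row lasts 1/8 s, in which the tool goes at most 62.5 mm and 10.7 degrees, less where a joint would pass 70% of its speed; a pose out of reach is approached as far as the arm can. A call with a number of a shift or a turn outside -1 to 1 is refused whole. A call with a gripper value outside its range is refused whole. "jaw" is the closure, from 0 (fully open) to 1 (shut), set as the call begins (left out, the last holds). The fingers move at their own pace and stop on an object; "force" is the grip in N (left out, the last holds). Time passes only in rows, so rows that do not move let the fingers close. It gives the time, the measured TCP pose, the force, the opening and the grip force at its end, in the units of the state.
- get_obs(): the state, without advancing time (a new reading comes with each control period).
- camera(name): name is "scene" or "top" or "wrist"; returns a dict with "pixels" (400x640x3 uint8, red, green, blue), "camera_matrix" (3x3 intrinsics, pixels), "R" (3x3) and "t" (3): a world point X has camera coordinates R X + t; the wrist camera has in their place "T_tool_cam" (4x4, takes a point from camera to tool coordinates, whose origin is the TCP and whose axes are the flange's). Camera axes: x right, y down, z forward; pixel columns grow to the right and rows downward; lengths in m; the calibration is good to about 2 mm. The wrist camera is an equidistant fisheye: a pixel r from the principal point sees the ray r / f radians off the axis. A picture is of the moment at which its call begins: read the wrist's pose just before it. There is no depth.
- hand_in(): hands the job in; it is judged then, once.
The state is a dict: "time_s": time; "qpos": joint angles; "joint_vel": joint speeds; "tau": joint torques, N m; "ee_pos": TCP position; "eef_rot": TCP orientation; "force": force on the tool from outside, world axes, zero at the start; "moment": the same for the moment, N m; "grip_width": finger opening in m; "grip_force": force on a finger pad.
Only numpy, scipy, OpenCV 4.12 (cv2) and the standard library are available. Lean on these libraries where they do the work, as an engineer would, in place of code of your own. Each camera call takes 0.05 s, during which the arm holds its last target. There are 200 camera calls.

## Task

Set out the ledge for potting: stand each of the four empty terracotta pots upright in the glazed saucer of its own shape and size (small round, larger round, square, long), flat on the saucer's floor inside the rim, with the square and the long pot turned to line up with the sides of their saucers. Terracotta chips, so keep the pots upright and set them down gently rather than letting them drop. Leave the saucers, the green watering can and the steel mister where they stand.

Things in the scene. Friction and masses are not known exactly. Their poses are not given: they have to be found in the camera images.
- pot_small: The small round terracotta flowerpot, empty, standing upright: 48 mm tall, rim a plain upright collar 50 mm across and 16 mm high (z = 32 to 48 mm), below it tapering to a foot 34 mm across; wall 5 mm, about 70 g. Its origin is the centre of its underside, z up. Round, so its yaw means nothing.
- pot_large: The larger round terracotta flowerpot, empty, standing upright: 64 mm tall, rim an upright collar 68 mm across and 20 mm high (z = 44 to 64 mm), below it tapering to a foot 56 mm across; wall 5 mm, about 170 g. Its origin is the centre of its underside, z up. Round, so its yaw means nothing.
- pot_square: The square terracotta pot, empty, standing upright: 70 mm tall, rim an upright collar 60 x 60 mm and 18 mm high (z = 52 to 70 mm), below it tapering to a foot 48 x 48 mm; wall about 5 mm, about 180 g. Its origin is the centre of its underside, z up. x and y are square to its sides.
- pot_long: The long rectangular terracotta trough pot, empty, standing upright: 60 mm tall, rim an upright collar 60 mm (along x) by 140 mm (along y) and 18 mm high (z = 42 to 60 mm), below it tapering to a foot 46 x 124 mm; wall about 5 mm, about 330 g. Its origin is the centre of its underside, z up. y runs along its length, x across its 60 mm width.
- saucer_small: The small round blue glazed saucer, loose on the ledge: 72 mm across at its rim, flat floor 54 mm across and 5 mm above the ledge, sloping rim 14 mm high over all. It belongs to the small round pot. Its origin is the centre of its underside, z up. 
- saucer_large: The large round blue glazed saucer, loose on the ledge: 98 mm across at its rim, flat floor 80 mm across and 5 mm above the ledge, sloping rim 14 mm high over all. It belongs to the larger round pot. Its origin is the centre of its underside, z up. 
- saucer_square: The square blue glazed saucer, loose on the ledge: 86 x 86 mm at its rim, flat floor 70 x 70 mm and 5 mm above the ledge, sloping rim 14 mm high over all. It belongs to the square pot. Its origin is the centre of its underside, z up. x and y are square to its sides.
- saucer_long: The long rectangular blue glazed saucer, loose on the ledge: 84 mm (along x) by 164 mm (along y) at its rim, flat floor 68 x 148 mm and 5 mm above the ledge, sloping rim 14 mm high over all. It belongs to the long trough pot. Its origin is the centre of its underside, z up. y runs along its length.
- watering_can: Bystander: a green plastic watering can, round tank 116 mm across and 116 mm tall, with the top of its carrying handle at 165 mm; the long spout runs from the tank along the can's own +x to a rose about 170 mm from the axis and 160 mm high. Origin: centre of the tank's underside.
- mister: Bystander: a stainless steel plant mister, round body 72 mm across, 161 mm tall to the top of its pump head, whose nozzle points along its own -x and ends 46 mm from the axis. Origin: centre of its underside.
Things that resemble listed ones, but are neither listed nor needed, are in the scene too. What is shaped like the pot_large but blue or turquoise is not meant.

How it is judged:
At the end, for the whole second after the job is handed in: Each pot is released, at rest, upright (0.06 rad) in its own saucer, foot within 3 mm of its floor, centre within 13 mm (small), 15 (large), 18 (square, long); square and long pot in line with the saucer to 0.2 rad; saucers flat, they and can and mister within 30 mm of their starts, both upright (horizontal distance between pot_small and saucer_small below 0.013 m and z of pot_small in the frame of saucer_small between 0.002 and 0.008 m and angle between each of pot_small, saucer_small, pot_large, saucer_large, pot_square, saucer_square, pot_long, saucer_long's own z axis and vertical below 0.06 rad and linear speed of each of pot_small, pot_large, pot_square, pot_long below 0.02 m/s and contact force between the fingers and pot_small below 0.1 N and distance of each of saucer_small, saucer_large, saucer_square, saucer_long, watering_can, mister from where it was at the start of the episode below 0.03 m and horizontal distance between pot_large and saucer_large below 0.015 m and z of pot_large in the frame of saucer_large between 0.002 and 0.008 m and contact force between the fingers and pot_large below 0.1 N and horizontal distance between pot_square and saucer_square below 0.018 m and z of pot_square in the frame of saucer_square between 0.002 and 0.008 m and contact force between the fingers and pot_square below 0.1 N and horizontal distance between pot_long and saucer_long below 0.018 m and z of pot_long in the frame of saucer_long between 0.002 and 0.008 m and contact force between the fingers and pot_long below 0.1 N and (angle between the x axis of pot_square and the x axis of saucer_square, either way round below 0.2 rad or angle between the x axis of pot_square and the y axis of saucer_square, either way round below 0.2 rad) and angle between the y axis of pot_long and the y axis of saucer_long, either way round below 0.2 rad and angle between each of watering_can, mister's own z axis and vertical below 0.1 rad); the robot touches nothing.
It fails at once if a pot is dropped or thrown: it moves faster than 0.6 m/s (a fall of about 18 mm) with no finger on it ((linear speed of pot_small above 0.6 m/s and contact force between the fingers and pot_small below 0.05 N) or (linear speed of pot_large above 0.6 m/s and contact force between the fingers and pot_large below 0.05 N) or (linear speed of pot_square above 0.6 m/s and contact force between the fingers and pot_square below 0.05 N) or (linear speed of pot_long above 0.6 m/s and contact force between the fingers and pot_long below 0.05 N)).
It fails at once if a pot is tipped over or held tilted by more than 0.6 rad (34 degrees) (angle between any of pot_small, pot_large, pot_square, pot_long's own z axis and vertical above 0.6 rad).
It fails at once if a saucer is shifted by more than 30 mm (distance of any of saucer_small, saucer_large, saucer_square, saucer_long from where it was at the start of the episode above 0.03 m).
It fails at once if the watering can or the mister is shifted or rocked by more than 30 mm (distance of any of watering_can, mister from where it was at the start of the episode above 0.03 m).
It also fails if it takes over 93 s, if anything falls off the work surface, if the arm or the gripper's body presses on something with over 40 N, if the wrist force passes 120 N, or if a joint passes its speed limit or range.

## Working session

There is one attempt and no reset: what is moved stays moved. The work goes in short steps, Python scripts to look and compute and a tool call to move; the robot and the scene stay as the last step left them, time stands still between calls to the robot, and variables do not carry over. Pictures are saved under pics/ and viewed, at most 14 in all, crops included, and the job is handed in when it is done.

Besides the shell and the picture viewer there is one more tool, called after "Call:" as a command line: name --argument value ..., lists and objects as JSON in quotes. apply_moves: Moves the arm, as the interface text tells. Its arguments: {"type":"object","properties":{"increments":{"type":"array"},"jaw":{"type":"number"},"force":{"type":"number"}},"required":["increments"]}

```bash
mkdir -p pics; cat > h.py <<'E'
import numpy as np, cv2
from station import get_obs, camera, hand_in
def save(name,fn):
    c=camera(name); cv2.imwrite('pics/'+fn+'.png',c['pixels'][:,:,::-1]); np.savez('pics/'+fn+'.npz',**{k:v for k,v in c.items()}); return c
def ray(c,u,v,z):
    """pixel -> world at height z (static cams)"""
    K=np.array(c['camera_matrix']);R=np.array(c['R']);t=np.array(c['t'])
    d=R.T@np.linalg.inv(K)@np.array([u,v,1.]); o=-R.T@t
    return o+d*(z-o[2])/d[2]
def proj(c,X):
    K=np.array(c['camera_matrix']); p=K@(np.array(c['R'])@np.array(X)+np.array(c['t'])); return p[:2]/p[2]
E
python3 - <<'E'
from h import *
print(get_obs())
for n in('top','scene'):
    c=save(n,n+'0'); print(n,np.round(c['camera_matrix'],1).tolist(),-np.array(c['R']).T@c['t'],np.round(c['R'],3).tolist())
E
```

```text
{'time_s': 0.0, 'qpos': array([ 1.21440386e+00,  3.00476593e-01,  1.52161196e+00, -2.78814129e-05,
        1.32069445e+00, -6.65964844e-02]), 'joint_vel': array([-0.00022709,  0.00286411,  0.00086662,  0.00068986,  0.0003448 ,
       -0.00222642]), 'tau': array([-1.77297781e-03, -5.31808054e+01, -3.52733409e+01,  7.07428926e-02,
        2.44711968e-02, -6.75681531e-05]), 'ee_pos': array([0.15715562, 0.52702941, 0.40407012]), 'eef_rot': array([-3.14040315e+00, -5.22684422e-05,  2.85180356e+00]), 'force': array([-0.53379908, -0.02517672,  0.04742002]), 'moment': array([ 0.00495684, -0.00767569, -0.05954513]), 'grip_force': 0.0, 'grip_width': 0.09386321502472933}
top [[518.7, 0.0, 316.7], [0.0, 518.7, 204.3], [0.0, 0.0, 1.0]] [ 0.32846154 -0.00441569  1.95418619] [[0.021, -1.0, 0.006], [-0.997, -0.022, -0.071], [0.071, -0.004, -0.997]]
scene [[405.4, 0.0, 320.8], [0.0, 405.4, 196.8], [0.0, 0.0, 1.0]] [0.99577395 0.54865265 0.99611718] [[-0.738, 0.674, 0.013], [0.521, 0.583, -0.623], [-0.428, -0.453, -0.782]]
```

View pics/top0.png

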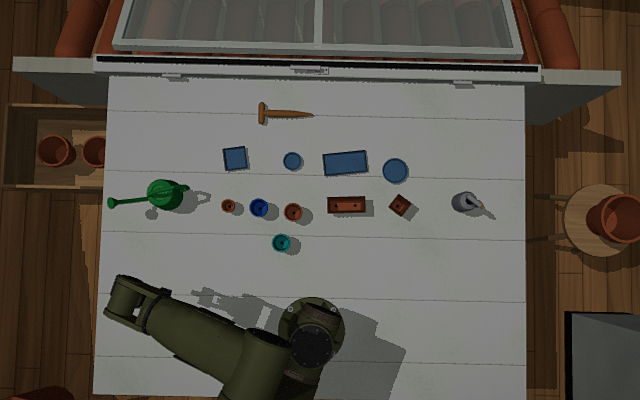

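View pics/scene0.png

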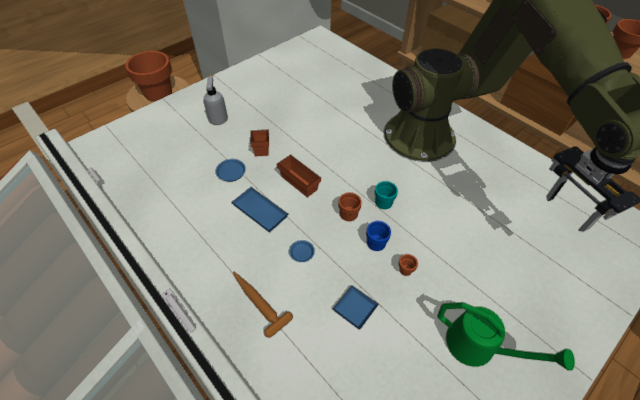

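Top view: small pot (229,206), large pot (293,212), long pot (346,205), square pot (400,205); saucers: square (235,158), small (292,161), long (345,163), large (395,171). The blue and turquoise pots are decoys. I'll fit the known shapes to the colour masks in both cameras.

```bash
cat > fit.py <<'E'
from h import *
from scipy.optimize import minimize
def circ(d): a=np.linspace(0,2*np.pi,40,endpoint=False); return np.c_[np.cos(a),np.sin(a)]*d/2
def rect(a,b): return np.array([[1,1],[1,-1],[-1,-1],[-1,1]])*[a/2,b/2]
def L(s,z): return np.c_[s,np.full(len(s),z)]
def tiers(rim,foot,zc,h): return np.r_[L(rim,h),L(rim,zc),L(foot,0)]
M={'pot_small':(tiers(circ(.050),circ(.034),.032,.048),(229,206)),
'pot_large':(tiers(circ(.068),circ(.056),.044,.064),(293,212)),
'pot_square':(tiers(rect(.06,.06),rect(.048,.048),.052,.07),(400,205)),
'pot_long':(tiers(rect(.06,.14),rect(.046,.124),.042,.06),(346,205)),
'saucer_small':(np.r_[L(circ(.072),.014),L(circ(.06),0)],(292,161)),
'saucer_large':(np.r_[L(circ(.098),.014),L(circ(.086),0)],(395,171)),
'saucer_square':(np.r_[L(rect(.086,.086),.014),L(rect(.074,.074),0)],(235,158)),
'saucer_long':(np.r_[L(rect(.084,.164),.014),L(rect(.072,.152),0)],(345,163))}
S=8
def pts(P,p):
    c,s=np.cos(p[2]),np.sin(p[2]); return P@np.array([[c,s,0],[-s,c,0],[0,0,1]])+[p[0],p[1],0]
def run(cams,names,seeds={}):
    out={}
    for n in names:
        P,uv=M[n]; p0=seeds.get(n) if n in seeds else [*ray(cams[0],*uv,.03)[:2],0]
        tg=[]
        for c in cams:
            im=np.asarray(c['pixels']).astype(int); r,g,b=im[...,0],im[...,1],im[...,2]
            m=(r>1.35*b)&(r>1.3*g)&(r>25) if 'pot' in n else (b>1.25*r)&(b>1.02*g)
            u,v=proj(c,[p0[0],p0[1],.03]).astype(int); w=36 if n.endswith('long') else 26
            if c is not cams[0]: w=int(w*1.4)
            lab=cv2.connectedComponents(m[v-w:v+w,u-w:u+w].astype(np.uint8))[1]
            k=lab[w-5:w+5,w-5:w+5]; k=np.bincount(k[k>0]).argmax()
            t=(lab==k).astype(np.uint8)
            cs=cv2.findContours(t,cv2.RETR_EXTERNAL,cv2.CHAIN_APPROX_NONE)[0]; cv2.drawContours(t,cs,-1,1,-1)
            tg.append((c,u-w,v-w,w*2,t))
        def cost(p):
            e=0
            for c,x,y,w,t in tg:
                q=np.array([(proj(c,X)-[x,y]+.5)*S for X in pts(P,p)]).astype(np.float32)
                im=np.zeros((w*S,w*S),np.float32); cv2.fillConvexPoly(im,cv2.convexHull(q).astype(np.int32),1)
                e+=np.abs(cv2.resize(im,(w,w),interpolation=cv2.INTER_AREA)-t).sum()/t.sum()
            return e
        best=None
        for y0 in ([p0[2]] if n in seeds else [0] if 'small' in n or 'large' in n else np.arange(-.8,.8,.4)):
            a=[p0[0],p0[1],y0]; r=minimize(cost,a,method='Nelder-Mead',options=dict(initial_simplex=np.array([a,[a[0]+.01,a[1],y0],[a[0],a[1]+.01,y0],[a[0],a[1],y0+.2]]),maxiter=120))
            if best is None or r.fun<best.fun: best=r
        out[n]=best.x; print(n,np.round(best.x,4),round(best.fun,3))
    return out
E
python3 - <<'E'
from fit import *
t=dict(np.load('pics/top0.npz')); s=dict(np.load('pics/scene0.npz'))
a=run([t,s],M); print('top only'); run([t],M); print('scene only');run([s],M,a)
np.save('poses.npy',a,allow_pickle=True)
for i,(c,box) in enumerate([(t,(200,135,430,255)),(s,(200,115,430,340))]):
    k=3 if i==0 else 2.6
    im=cv2.resize(np.asarray(c['pixels'])[box[1]:box[3],box[0]:box[2],::-1].copy(),None,fx=k,fy=k,interpolation=cv2.INTER_CUBIC)
    im=np.clip(im*1.5,0,255).astype(np.uint8)
    for n in a:
        q=np.array([(proj(c,X)-box[:2]+.5)*k for X in pts(M[n][0],a[n])]).astype(np.float32)
        cv2.polylines(im,[cv2.convexHull(q).astype(np.int32)],True,(0,255,0),1)
    cv2.imwrite(f'pics/ov{i}.png',im)
E
```

```text
pot_small [ 0.4532  0.3168 -0.025 ] 0.221
pot_large [0.4342 0.0757 0.2357] 0.168
pot_square [ 0.4677 -0.3151 -0.6134] 0.256
pot_long [ 0.4658 -0.1192  0.0349] 0.201
saucer_small [0.6286 0.0846 0.1069] 0.136
saucer_large [ 0.6018 -0.3033  0.0605] 0.13
saucer_square [0.6346 0.3009 0.1777] 0.143
saucer_long [ 0.6271 -0.1137  0.1267] 0.109
top only
pot_small [0.454  0.317  0.1124] 0.083
pot_large [0.4347 0.0753 0.237 ] 0.066
pot_square [ 0.4689 -0.3156 -0.6334] 0.127
pot_long [ 0.4666 -0.1184  0.0542] 0.102
saucer_small [0.629  0.0845 0.0972] 0.057
saucer_large [ 0.6021 -0.3032  0.069 ] 0.041
saucer_square [0.6361 0.3    0.1668] 0.08
saucer_long [ 0.6278 -0.1152  0.1244] 0.056
scene only
pot_small [0.4513 0.3167 0.0027] 0.101
pot_large [0.4315 0.0749 0.109 ] 0.084
pot_square [ 0.4662 -0.3154 -0.6338] 0.111
pot_long [ 0.464  -0.1191  0.0287] 0.085
saucer_small [0.6278 0.0847 0.1537] 0.069
saucer_large [ 0.5997 -0.304   0.1107] 0.076
saucer_square [0.6337 0.3016 0.1671] 0.049
saucer_long [ 0.6262 -0.1127  0.12  ] 0.04
```

View pics/ov0.png

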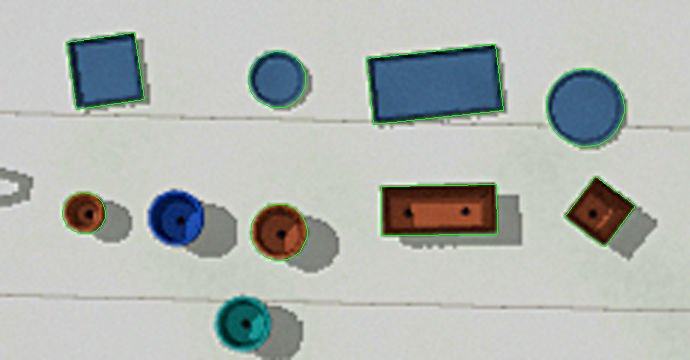

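View pics/ov1.png

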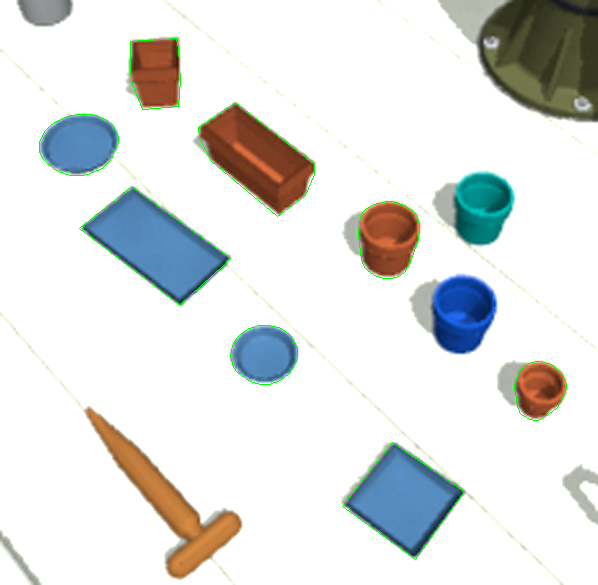

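The overlays fit closely in both views: saucers within a pixel or so, pot rims too. The poses agree to about 3 mm between cameras and the sizes check out. Starting with the small pot: turn first, then approach.

```bash
cat > plan.py <<'E'
import sys
from h import *
def plan(x,y,z,th):
    """TCP target, closing-axis angle th: prints the turn, then shift in full-scale units AFTER that turn"""
    o=get_obs(); p=o['ee_pos']; psi=o['eef_rot'][2]; d=th+np.pi/2-psi; d=(d+np.pi/2)%np.pi-np.pi/2
    q=psi+d; D=np.array([x,y,z])-p
    print('t',round(o['time_s'],2),'pos',p.round(4),'rot',o['eef_rot'].round(3),'q6',o['qpos'][5].round(2),'| az %.2f'%(-np.degrees(d)/5),'tx %.3f ty %.3f tz %.3f'%((np.cos(q)*D[0]+np.sin(q)*D[1])/.03,(np.sin(q)*D[0]-np.cos(q)*D[1])/.03,-D[2]/.03))
plan(*map(float,sys.argv[1:5]))
E
```

Call:
apply_moves --increments '[{"az":1},{"az":1},{"az":1},{"az":1},{"az":1},{"az":1},{"az":1},{"az":1}]' --jaw 0 --force 25

```text
schema error: expected keys tx, ty, tz, ax, ay, az
```

Call:
apply_moves --increments '[{"tx":-0.94,"ty":0.366,"tz":0.29},{"tx":-0.94,"ty":0.366,"tz":0.29},{"tx":-0.94,"ty":0.366,"tz":0.29},{"tx":-0.94,"ty":0.366,"tz":0.29},{"tx":-0.94,"ty":0.366,"tz":0.29},{"tx":-0.94,"ty":0.366,"tz":0.29},{"tx":-0.94,"ty":0.366,"tz":0.29},{"tx":-0.94,"ty":0.366,"tz":0.29},{"tx":-0.94,"ty":0.366,"tz":0.29},{"tx":-0.94,"ty":0.366,"tz":0.29},{"tx":-0.94,"ty":0.366,"tz":0.29},{"tx":-0.94,"ty":0.366,"tz":0.29}]'

```text
schema error: expected keys tx, ty, tz, ax, ay, az
```

```bash
python3 plan.py .453 .317 .221 .583; python3 -c "
from h import *
save('wrist','w0')"
```

```text
t 0.1 pos [0.1572 0.527  0.4042] rot [-3.141 -0.     2.852] q6 -0.07 | az 8.00 tx -11.274 ty 4.378 tz 6.105
```

View pics/w0.png

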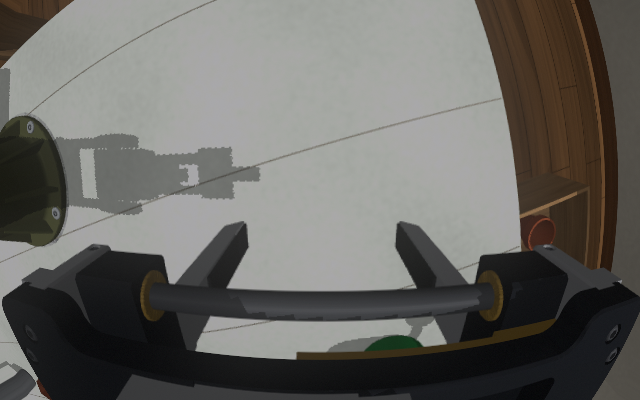

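The wrist view shows only the fingers (tips around (245,225) and (400,225)) over bare ledge, since the moves were refused. Every row needs all six keys.

Call:
apply_moves --increments '[{"tx":0,"ty":0,"tz":0,"ax":0,"ay":0,"az":1},{"tx":0,"ty":0,"tz":0,"ax":0,"ay":0,"az":1},{"tx":0,"ty":0,"tz":0,"ax":0,"ay":0,"az":1},{"tx":0,"ty":0,"tz":0,"ax":0,"ay":0,"az":1},{"tx":0,"ty":0,"tz":0,"ax":0,"ay":0,"az":1},{"tx":0,"ty":0,"tz":0,"ax":0,"ay":0,"az":1},{"tx":0,"ty":0,"tz":0,"ax":0,"ay":0,"az":1},{"tx":0,"ty":0,"tz":0,"ax":0,"ay":0,"az":1}]' --jaw 0 --force 25

```text
time_s: 1.15
ee_pos: [0.1572, 0.527, 0.4044]
eef_rot: [-3.141, 0.0, 2.151]
force: [-0.5, -0.2, -0.4]
grip_width: 0.0944
grip_force: 0.0
```

Call:
apply_moves --increments '[{"tx":-0.94,"ty":0.365,"tz":0.29,"ax":0,"ay":0,"az":0},{"tx":-0.94,"ty":0.365,"tz":0.29,"ax":0,"ay":0,"az":0},{"tx":-0.94,"ty":0.365,"tz":0.29,"ax":0,"ay":0,"az":0},{"tx":-0.94,"ty":0.365,"tz":0.29,"ax":0,"ay":0,"az":0},{"tx":-0.94,"ty":0.365,"tz":0.29,"ax":0,"ay":0,"az":0},{"tx":-0.94,"ty":0.365,"tz":0.29,"ax":0,"ay":0,"az":0},{"tx":-0.94,"ty":0.365,"tz":0.29,"ax":0,"ay":0,"az":0},{"tx":-0.94,"ty":0.365,"tz":0.29,"ax":0,"ay":0,"az":0},{"tx":-0.94,"ty":0.365,"tz":0.29,"ax":0,"ay":0,"az":0},{"tx":-0.94,"ty":0.365,"tz":0.29,"ax":0,"ay":0,"az":0},{"tx":-0.94,"ty":0.365,"tz":0.29,"ax":0,"ay":0,"az":0},{"tx":-0.94,"ty":0.365,"tz":0.29,"ax":0,"ay":0,"az":0}]'

```text
time_s: 2.65
ee_pos: [0.4539, 0.3162, 0.2998]
eef_rot: [-3.141, -0.0, 2.154]
force: [0.3, -0.1, -0.3]
grip_width: 0.0938
grip_force: 0.0
```

```bash
python3 plan.py .453 .317 .221 .583; python3 -c "
from h import *
save('wrist','w1')"
```

```text
t 2.65 pos [0.4539 0.3162 0.2998] rot [-3.141 -0.     2.154] q6 -0.04 | az -0.00 tx 0.039 ty -0.010 tz 2.626
```

View pics/w1.png

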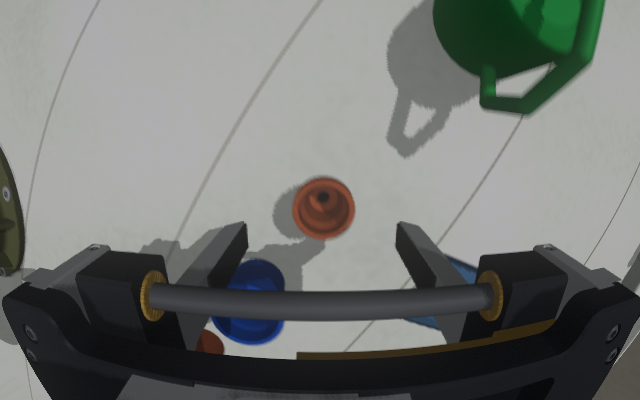

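The pot at (323,208) sits midway between the fingertips, and the blue decoy at (250,300) is clear. Descend and grip.

Call:
apply_moves --increments '[{"tx":0.01,"ty":0,"tz":0.66,"ax":0,"ay":0,"az":0},{"tx":0.01,"ty":0,"tz":0.66,"ax":0,"ay":0,"az":0},{"tx":0.01,"ty":0,"tz":0.66,"ax":0,"ay":0,"az":0},{"tx":0.01,"ty":0,"tz":0.65,"ax":0,"ay":0,"az":0}]'

```text
time_s: 3.2
ee_pos: [0.4523, 0.3179, 0.2206]
eef_rot: [-3.141, -0.0, 2.154]
force: [0.2, 0.6, -0.1]
grip_width: 0.094
grip_force: 0.0
```

Call:
apply_moves --increments '[{"tx":0,"ty":0,"tz":0,"ax":0,"ay":0,"az":0},{"tx":0,"ty":0,"tz":0,"ax":0,"ay":0,"az":0},{"tx":0,"ty":0,"tz":0,"ax":0,"ay":0,"az":0},{"tx":0,"ty":0,"tz":0,"ax":0,"ay":0,"az":0},{"tx":0,"ty":0,"tz":0,"ax":0,"ay":0,"az":0},{"tx":0,"ty":0,"tz":0,"ax":0,"ay":0,"az":0}]' --jaw 1 --force 20

```text
time_s: 3.95
ee_pos: [0.4525, 0.3179, 0.2217]
eef_rot: [3.141, 0.0, 2.154]
force: [-1.2, 0.2, 3.5]
grip_width: 0.0496
grip_force: 20.0
```

```bash
python3 plan.py .6283 .0846 .32 .583; python3 -c "
from h import *
print(get_obs()['grip_width'],get_obs()['grip_force'])"
```

```text
t 3.95 pos [0.4525 0.3179 0.2217] rot [3.141 0.    2.154] q6 -0.04 | az -0.00 tx -9.717 ty 0.610 tz -3.278
0.049560200021189764 20.000630035065114
```

Opening of 49.6 mm matches the 50 mm collar. Lift and carry to the small saucer.

Call:
apply_moves --increments '[{"tx":0,"ty":0,"tz":-0.4,"ax":0,"ay":0,"az":0},{"tx":0,"ty":0,"tz":-0.9,"ax":0,"ay":0,"az":0},{"tx":0,"ty":0,"tz":-0.9,"ax":0,"ay":0,"az":0}]'

```text
time_s: 4.32
ee_pos: [0.4524, 0.3178, 0.2886]
eef_rot: [-3.141, -0.0, 2.154]
force: [0.0, -0.3, -0.8]
grip_width: 0.0495
grip_force: 20.0
```

Call:
apply_moves --increments '[{"tx":-0.5,"ty":0.05,"tz":-0.2,"ax":0,"ay":0,"az":0},{"tx":-0.9,"ty":0.05,"tz":0,"ax":0,"ay":0,"az":0},{"tx":-0.9,"ty":0.05,"tz":0,"ax":0,"ay":0,"az":0},{"tx":-0.9,"ty":0.05,"tz":0,"ax":0,"ay":0,"az":0},{"tx":-0.9,"ty":0.05,"tz":0,"ax":0,"ay":0,"az":0},{"tx":-0.9,"ty":0.06,"tz":0,"ax":0,"ay":0,"az":0},{"tx":-0.9,"ty":0.06,"tz":0,"ax":0,"ay":0,"az":0},{"tx":-0.9,"ty":0.06,"tz":0,"ax":0,"ay":0,"az":0},{"tx":-0.9,"ty":0.06,"tz":0,"ax":0,"ay":0,"az":0},{"tx":-0.9,"ty":0.06,"tz":0,"ax":0,"ay":0,"az":0},{"tx":-0.7,"ty":0.06,"tz":0.2,"ax":0,"ay":0,"az":0},{"tx":-0.42,"ty":0,"tz":0.4,"ax":0,"ay":0,"az":0}]'

```text
time_s: 5.82
ee_pos: [0.6288, 0.0832, 0.2744]
eef_rot: [-3.142, -0.0, 2.153]
force: [0.3, 0.5, 0.0]
grip_width: 0.0494
grip_force: 20.0
```

```bash
python3 plan.py .6283 .0846 .2268 .583; python3 -c "
from h import *
save('wrist','w2')"
```

```text
t 5.83 pos [0.6288 0.0832 0.2744] rot [-3.142 -0.     2.153] q6 -0.51 | az -0.01 tx 0.047 ty 0.011 tz 1.586
```

View pics/w2.png

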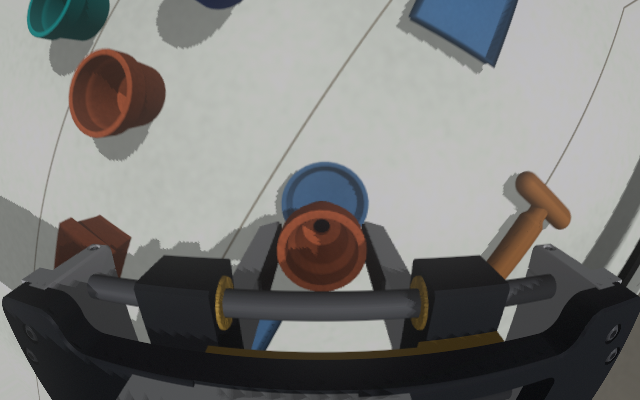

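The pot (322,247) is held upright and in line with the saucer (325,200) behind and below it. Lower slowly and release.

Call:
apply_moves --increments '[{"tx":0.02,"ty":0,"tz":0.5,"ax":0,"ay":0,"az":0},{"tx":0.02,"ty":0.01,"tz":0.5,"ax":0,"ay":0,"az":0},{"tx":0,"ty":0,"tz":0.3,"ax":0,"ay":0,"az":0},{"tx":0,"ty":0,"tz":0.15,"ax":0,"ay":0,"az":0},{"tx":0,"ty":0,"tz":0.1,"ax":0,"ay":0,"az":0},{"tx":0,"ty":0,"tz":0.03,"ax":0,"ay":0,"az":0},{"tx":0,"ty":0,"tz":0,"ax":0,"ay":0,"az":0}]'

```text
time_s: 6.75
ee_pos: [0.6279, 0.0857, 0.2282]
eef_rot: [3.141, 0.0, 2.154]
force: [-0.3, 0.2, -1.2]
grip_width: 0.049
grip_force: 20.0
```

Call:
apply_moves --increments '[{"tx":0,"ty":0,"tz":0,"ax":0,"ay":0,"az":0},{"tx":0,"ty":0,"tz":0,"ax":0,"ay":0,"az":0},{"tx":0,"ty":0,"tz":0,"ax":0,"ay":0,"az":0},{"tx":0,"ty":0,"tz":0,"ax":0,"ay":0,"az":0},{"tx":0,"ty":0,"tz":0,"ax":0,"ay":0,"az":0}]' --jaw 0

```text
time_s: 7.38
ee_pos: [0.6278, 0.0856, 0.2279]
eef_rot: [3.142, -0.0, 2.154]
force: [-0.2, -0.6, 0.4]
grip_width: 0.093
grip_force: 0.0
```

Call:
apply_moves --increments '[{"tx":0,"ty":0,"tz":-0.6,"ax":0,"ay":0,"az":0},{"tx":0,"ty":0,"tz":-0.9,"ax":0,"ay":0,"az":0},{"tx":0,"ty":0,"tz":-0.9,"ax":0,"ay":0,"az":0},{"tx":0,"ty":0,"tz":-0.6,"ax":0,"ay":0,"az":0}]'

```text
time_s: 7.88
ee_pos: [0.6279, 0.0857, 0.3205]
eef_rot: [3.14, 0.001, 2.154]
force: [0.0, -0.7, -0.9]
grip_width: 0.0947
grip_force: 0.0
```

```bash
python3 plan.py .466 -.119 .32 .04; python3 plan.py .434 .0755 .32 .3
```

```text
t 7.88 pos [0.6279 0.0857 0.3205] rot [3.140e+00 1.000e-03 2.154e+00] q6 -0.51 | az 6.22 tx -6.601 ty -5.664 tz 0.016
t 7.88 pos [0.6279 0.0857 0.3205] rot [3.140e+00 1.000e-03 2.154e+00] q6 -0.51 | az 3.24 tx 1.586 ty -6.273 tz 0.016
```

Now the large pot; the present yaw keeps clear of both decoys.

Call:
apply_moves --increments '[{"tx":0.54,"ty":-0.92,"tz":0,"ax":0,"ay":0,"az":0},{"tx":0.54,"ty":-0.92,"tz":0,"ax":0,"ay":0,"az":0},{"tx":0.54,"ty":-0.92,"tz":0,"ax":0,"ay":0,"az":0},{"tx":0.54,"ty":-0.92,"tz":0,"ax":0,"ay":0,"az":0},{"tx":0.54,"ty":-0.92,"tz":0,"ax":0,"ay":0,"az":0},{"tx":0.54,"ty":-0.92,"tz":0,"ax":0,"ay":0,"az":0},{"tx":0,"ty":0,"tz":0,"ax":0,"ay":0,"az":0}]'

```text
time_s: 8.75
ee_pos: [0.4349, 0.0756, 0.3186]
eef_rot: [3.141, 0.0, 2.154]
force: [0.1, 0.4, 0.3]
grip_width: 0.0938
grip_force: 0.0
```

```bash
python3 plan.py .434 .0755 .235 .583; python3 -c "
from h import *
save('wrist','w3')"
```

```text
t 8.75 pos [0.4349 0.0756 0.3186] rot [3.141 0.    2.154] q6 -0.49 | az 0.00 tx 0.013 ty -0.029 tz 2.788
```

View pics/w3.png

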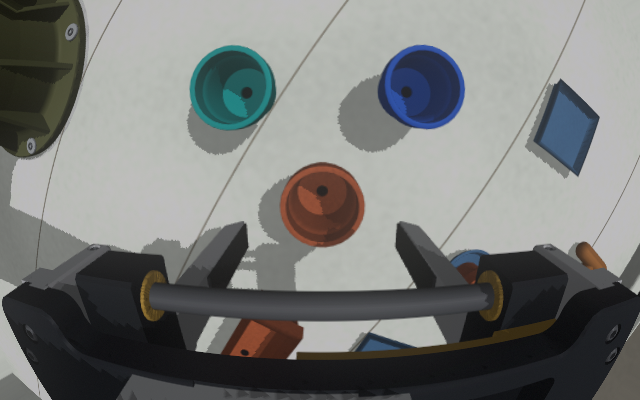

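The large pot (322,205) is centred between the fingers, and the decoys at (232,88) and (421,87) are clear. Descend, grip, lift.

Call:
apply_moves --increments '[{"tx":0,"ty":0,"tz":0.7,"ax":0,"ay":0,"az":0},{"tx":0,"ty":0,"tz":0.7,"ax":0,"ay":0,"az":0},{"tx":0,"ty":0,"tz":0.7,"ax":0,"ay":0,"az":0},{"tx":0,"ty":0,"tz":0.69,"ax":0,"ay":0,"az":0}]'

```text
time_s: 9.3
ee_pos: [0.437, 0.0757, 0.2337]
eef_rot: [3.141, 0.0, 2.154]
force: [0.3, -0.5, 0.4]
grip_width: 0.0942
grip_force: 0.0
```

Call:
apply_moves --increments '[{"tx":0,"ty":0,"tz":0,"ax":0,"ay":0,"az":0},{"tx":0,"ty":0,"tz":0,"ax":0,"ay":0,"az":0},{"tx":0,"ty":0,"tz":0,"ax":0,"ay":0,"az":0},{"tx":0,"ty":0,"tz":0,"ax":0,"ay":0,"az":0},{"tx":0,"ty":0,"tz":0,"ax":0,"ay":0,"az":0},{"tx":0,"ty":0,"tz":0,"ax":0,"ay":0,"az":0}]' --jaw 1 --force 25

```text
time_s: 10.05
ee_pos: [0.4364, 0.0757, 0.235]
eef_rot: [3.14, 0.001, 2.154]
force: [0.7, -1.4, 7.5]
grip_width: 0.0688
grip_force: 25.0
```

```bash
python3 plan.py .6018 -.3033 .33 .583
```

```text
t 10.05 pos [0.4364 0.0757 0.235 ] rot [3.140e+00 1.000e-03 2.154e+00] q6 -0.49 | az -0.00 tx -13.581 ty -2.351 tz -3.165
```

Call:
apply_moves --increments '[{"tx":0,"ty":0,"tz":-0.4,"ax":0,"ay":0,"az":0},{"tx":0,"ty":0,"tz":-0.8,"ax":0,"ay":0,"az":0},{"tx":0,"ty":0,"tz":-0.9,"ax":0,"ay":0,"az":0},{"tx":-0.3,"ty":0,"tz":-0.7,"ax":0,"ay":0,"az":0},{"tx":-0.7,"ty":-0.1,"tz":-0.4,"ax":0,"ay":0,"az":0},{"tx":-0.9,"ty":-0.18,"tz":0,"ax":0,"ay":0,"az":0},{"tx":-0.9,"ty":-0.18,"tz":0,"ax":0,"ay":0,"az":0},{"tx":-0.9,"ty":-0.18,"tz":0,"ax":0,"ay":0,"az":0},{"tx":-0.9,"ty":-0.18,"tz":0,"ax":0,"ay":0,"az":0},{"tx":-0.9,"ty":-0.18,"tz":0,"ax":0,"ay":0,"az":0},{"tx":-0.9,"ty":-0.18,"tz":0,"ax":0,"ay":0,"az":0},{"tx":-0.9,"ty":-0.18,"tz":0,"ax":0,"ay":0,"az":0}]'

```text
time_s: 11.55
ee_pos: [0.5227, -0.1305, 0.3309]
eef_rot: [-3.142, -0.0, 2.154]
force: [0.4, 1.0, -1.1]
grip_width: 0.0685
grip_force: 25.0
```

Call:
apply_moves --increments '[{"tx":-0.9,"ty":-0.18,"tz":0,"ax":0,"ay":0,"az":0},{"tx":-0.9,"ty":-0.18,"tz":0,"ax":0,"ay":0,"az":0},{"tx":-0.9,"ty":-0.18,"tz":0,"ax":0,"ay":0,"az":0},{"tx":-0.9,"ty":-0.18,"tz":0,"ax":0,"ay":0,"az":0},{"tx":-0.9,"ty":-0.15,"tz":0,"ax":0,"ay":0,"az":0},{"tx":-0.9,"ty":-0.1,"tz":0.2,"ax":0,"ay":0,"az":0},{"tx":-0.6,"ty":0,"tz":0.4,"ax":0,"ay":0,"az":0},{"tx":-0.28,"ty":0,"tz":0.6,"ax":0,"ay":0,"az":0},{"tx":0,"ty":0,"tz":0,"ax":0,"ay":0,"az":0}]'

```text
time_s: 12.68
ee_pos: [0.6017, -0.3028, 0.2923]
eef_rot: [-3.14, -0.003, 2.153]
force: [0.2, 1.0, -2.6]
grip_width: 0.0685
grip_force: 25.0
```

```bash
python3 plan.py .6018 -.3033 .240 .583
```

```text
t 12.68 pos [ 0.6017 -0.3028  0.2923] rot [-3.140e+00 -3.000e-03  2.153e+00] q6 -1.1 | az -0.00 tx -0.015 ty -0.006 tz 1.744
```

Call:
apply_moves --increments '[{"tx":0,"ty":0,"tz":0.5,"ax":0,"ay":0,"az":0},{"tx":0,"ty":0,"tz":0.5,"ax":0,"ay":0,"az":0},{"tx":0,"ty":0,"tz":0.35,"ax":0,"ay":0,"az":0},{"tx":0,"ty":0,"tz":0.2,"ax":0,"ay":0,"az":0},{"tx":0,"ty":0,"tz":0.1,"ax":0,"ay":0,"az":0},{"tx":0,"ty":0,"tz":0.05,"ax":0,"ay":0,"az":0},{"tx":0,"ty":0,"tz":0,"ax":0,"ay":0,"az":0}]'

```text
time_s: 13.55
ee_pos: [0.602, -0.303, 0.2435]
eef_rot: [3.141, 0.0, 2.154]
force: [0.5, 0.5, -2.5]
grip_width: 0.0688
grip_force: 25.0
```

Call:
apply_moves --increments '[{"tx":0,"ty":0,"tz":0,"ax":0,"ay":0,"az":0},{"tx":0,"ty":0,"tz":0,"ax":0,"ay":0,"az":0},{"tx":0,"ty":0,"tz":0,"ax":0,"ay":0,"az":0},{"tx":0,"ty":0,"tz":0,"ax":0,"ay":0,"az":0},{"tx":0,"ty":0,"tz":0,"ax":0,"ay":0,"az":0}]' --jaw 0

```text
time_s: 14.18
ee_pos: [0.602, -0.303, 0.2433]
eef_rot: [-3.142, 0.0, 2.154]
force: [0.6, -0.9, -0.1]
grip_width: 0.094
grip_force: 0.0
```

Call:
apply_moves --increments '[{"tx":0,"ty":0,"tz":-0.5,"ax":0,"ay":0,"az":0},{"tx":0,"ty":0,"tz":-0.9,"ax":0,"ay":0,"az":0},{"tx":0,"ty":0,"tz":-0.9,"ax":0,"ay":0,"az":0},{"tx":0,"ty":0,"tz":-0.6,"ax":0,"ay":0,"az":0}]'

```text
time_s: 14.68
ee_pos: [0.602, -0.3029, 0.3327]
eef_rot: [3.141, 0.002, 2.154]
force: [-0.2, -1.2, 0.3]
grip_width: 0.0938
grip_force: 0.0
```

```bash
python3 plan.py .467 -.3152 .33 -.63;  python3 plan.py .466 -.119 .32 .035
```

```text
t 14.68 pos [ 0.602  -0.3029  0.3327] rot [3.141e+00 2.000e-03 2.154e+00] q6 -1.1 | az 13.90 tx -2.981 ty -3.395 tz 0.090
t 14.68 pos [ 0.602  -0.3029  0.3327] rot [3.141e+00 2.000e-03 2.154e+00] q6 -1.1 | az 6.28 tx 6.286 ty -4.315 tz 0.424
```

Next the long pot.

Call:
apply_moves --increments '[{"tx":0,"ty":0,"tz":0,"ax":0,"ay":0,"az":0.9},{"tx":0,"ty":0,"tz":0,"ax":0,"ay":0,"az":0.9},{"tx":0,"ty":0,"tz":0,"ax":0,"ay":0,"az":0.9},{"tx":0,"ty":0,"tz":0,"ax":0,"ay":0,"az":0.9},{"tx":0,"ty":0,"tz":0,"ax":0,"ay":0,"az":0.9},{"tx":0,"ty":0,"tz":0,"ax":0,"ay":0,"az":0.9},{"tx":0,"ty":0,"tz":0,"ax":0,"ay":0,"az":0.88}]'

```text
time_s: 15.55
ee_pos: [0.602, -0.3029, 0.3306]
eef_rot: [-3.142, -0.0, 1.603]
force: [0.0, 0.3, 0.2]
grip_width: 0.0939
grip_force: 0.0
```

Call:
apply_moves --increments '[{"tx":0.9,"ty":-0.62,"tz":0.06,"ax":0,"ay":0,"az":0},{"tx":0.9,"ty":-0.62,"tz":0.06,"ax":0,"ay":0,"az":0},{"tx":0.9,"ty":-0.62,"tz":0.06,"ax":0,"ay":0,"az":0},{"tx":0.9,"ty":-0.62,"tz":0.06,"ax":0,"ay":0,"az":0},{"tx":0.9,"ty":-0.62,"tz":0.06,"ax":0,"ay":0,"az":0},{"tx":0.9,"ty":-0.62,"tz":0.06,"ax":0,"ay":0,"az":0},{"tx":0.89,"ty":-0.6,"tz":0.06,"ax":0,"ay":0,"az":0},{"tx":0,"ty":0,"tz":0,"ax":0,"ay":0,"az":0}]'

```text
time_s: 16.55
ee_pos: [0.4652, -0.1178, 0.3182]
eef_rot: [3.141, -0.0, 1.607]
force: [-0.8, 0.1, -0.1]
grip_width: 0.0941
grip_force: 0.0
```

```bash
python3 plan.py .4655 -.119 .232 .035; python3 -c "
from h import *
save('wrist','w4')"
```

```text
t 16.55 pos [ 0.4652 -0.1178  0.3182] rot [ 3.141 -0.     1.607] q6 -0.36 | az 0.01 tx -0.040 ty 0.008 tz 2.873
```

View pics/w4.png

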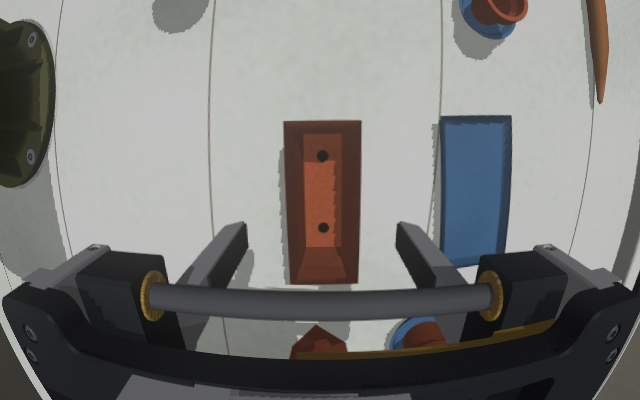

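The long pot spans (285–360, 122–283), centred between the fingers and square to them; the small and large pots can be seen standing in their saucers.

Call:
apply_moves --increments '[{"tx":0,"ty":0,"tz":0.72,"ax":0,"ay":0,"az":0},{"tx":0,"ty":0,"tz":0.72,"ax":0,"ay":0,"az":0},{"tx":0,"ty":0,"tz":0.72,"ax":0,"ay":0,"az":0},{"tx":0,"ty":0,"tz":0.71,"ax":0,"ay":0,"az":0}]'

```text
time_s: 17.1
ee_pos: [0.4665, -0.1197, 0.231]
eef_rot: [3.141, 0.0, 1.605]
force: [0.2, -0.3, -0.2]
grip_width: 0.0941
grip_force: 0.0
```

Call:
apply_moves --increments '[{"tx":0,"ty":0,"tz":0,"ax":0,"ay":0,"az":0},{"tx":0,"ty":0,"tz":0,"ax":0,"ay":0,"az":0},{"tx":0,"ty":0,"tz":0,"ax":0,"ay":0,"az":0},{"tx":0,"ty":0,"tz":0,"ax":0,"ay":0,"az":0},{"tx":0,"ty":0,"tz":0,"ax":0,"ay":0,"az":0},{"tx":0,"ty":0,"tz":0,"ax":0,"ay":0,"az":0}]' --jaw 1 --force 35

```text
time_s: 17.85
ee_pos: [0.4661, -0.119, 0.2322]
eef_rot: [3.14, 0.001, 1.606]
force: [-0.1, -0.5, 6.9]
grip_width: 0.0596
grip_force: 34.9
```

Call:
apply_moves --increments '[{"tx":0,"ty":0,"tz":-0.3,"ax":0,"ay":0,"az":0},{"tx":0,"ty":0,"tz":-0.6,"ax":0,"ay":0,"az":-0.2},{"tx":0,"ty":0,"tz":-0.6,"ax":0,"ay":0,"az":-0.4},{"tx":0,"ty":0,"tz":-0.5,"ax":0,"ay":0,"az":-0.4}]'

```text
time_s: 18.35
ee_pos: [0.4658, -0.1188, 0.2925]
eef_rot: [-3.142, -0.0, 1.694]
force: [0.0, -0.1, -3.2]
grip_width: 0.0597
grip_force: 35.0
```

```bash
python3 plan.py .627 -.1137 .28 .125
```

```text
t 18.35 pos [ 0.4658 -0.1188  0.2925] rot [-3.142 -0.     1.694] q6 -0.45 | az -0.02 tx -0.500 ty 5.354 tz 0.416
```

Call:
apply_moves --increments '[{"tx":-0.05,"ty":0.4,"tz":0,"ax":0,"ay":0,"az":0},{"tx":-0.08,"ty":0.8,"tz":0,"ax":0,"ay":0,"az":0},{"tx":-0.08,"ty":0.9,"tz":0,"ax":0,"ay":0,"az":0},{"tx":-0.08,"ty":0.9,"tz":0,"ax":0,"ay":0,"az":0},{"tx":-0.08,"ty":0.9,"tz":0,"ax":0,"ay":0,"az":0},{"tx":-0.08,"ty":0.8,"tz":0,"ax":0,"ay":0,"az":0},{"tx":-0.05,"ty":0.45,"tz":0.2,"ax":0,"ay":0,"az":0},{"tx":0,"ty":0.2,"tz":0.3,"ax":0,"ay":0,"az":0},{"tx":0,"ty":0,"tz":0,"ax":0,"ay":0,"az":0}]'

```text
time_s: 19.48
ee_pos: [0.627, -0.114, 0.2748]
eef_rot: [-3.139, -0.001, 1.693]
force: [1.0, 0.2, -1.8]
grip_width: 0.0599
grip_force: 35.0
```

```bash
python3 plan.py .627 -.1137 .2372 .125; python3 -c "
from h import *
save('wrist','w5')"
```

```text
t 19.48 pos [ 0.627  -0.114   0.2748] rot [-3.139e+00 -1.000e-03  1.693e+00] q6 -0.36 | az -0.03 tx 0.011 ty 0.002 tz 1.253
```

View pics/w5.png

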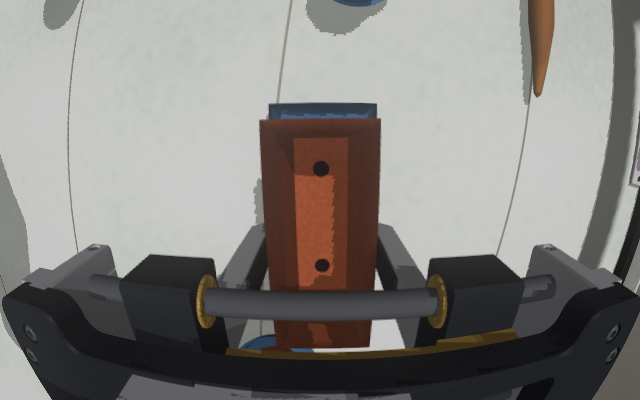

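The trough (262–380) hangs centred and parallel over its saucer (far rim 268–377, row 105). Lower and release.

Call:
apply_moves --increments '[{"tx":0,"ty":0,"tz":0.4,"ax":0,"ay":0,"az":0},{"tx":0,"ty":0,"tz":0.4,"ax":0,"ay":0,"az":0},{"tx":0,"ty":0,"tz":0.2,"ax":0,"ay":0,"az":0},{"tx":0,"ty":0,"tz":0.15,"ax":0,"ay":0,"az":0},{"tx":0,"ty":0,"tz":0.1,"ax":0,"ay":0,"az":0},{"tx":0,"ty":0,"tz":0.03,"ax":0,"ay":0,"az":0},{"tx":0,"ty":0,"tz":0,"ax":0,"ay":0,"az":0}]'

```text
time_s: 20.4
ee_pos: [0.627, -0.1142, 0.2383]
eef_rot: [3.141, 0.0, 1.693]
force: [-0.1, -0.1, -2.9]
grip_width: 0.0595
grip_force: 35.0
```

Call:
apply_moves --increments '[{"tx":0,"ty":0,"tz":0,"ax":0,"ay":0,"az":0},{"tx":0,"ty":0,"tz":0,"ax":0,"ay":0,"az":0},{"tx":0,"ty":0,"tz":0,"ax":0,"ay":0,"az":0},{"tx":0,"ty":0,"tz":0,"ax":0,"ay":0,"az":0},{"tx":0,"ty":0,"tz":0,"ax":0,"ay":0,"az":0}]' --jaw 0

```text
time_s: 21.02
ee_pos: [0.627, -0.1142, 0.2382]
eef_rot: [3.141, 0.0, 1.693]
force: [0.7, -0.7, 1.8]
grip_width: 0.094
grip_force: 0.0
```

Call:
apply_moves --increments '[{"tx":0,"ty":0,"tz":-0.5,"ax":0,"ay":0,"az":0},{"tx":0,"ty":0,"tz":-0.9,"ax":0,"ay":0,"az":0},{"tx":0,"ty":0,"tz":-0.9,"ax":0,"ay":0,"az":0},{"tx":0,"ty":0,"tz":-0.8,"ax":0,"ay":0,"az":0}]'

```text
time_s: 21.52
ee_pos: [0.6269, -0.1142, 0.3335]
eef_rot: [3.14, 0.001, 1.693]
force: [0.0, 0.2, -0.2]
grip_width: 0.0941
grip_force: 0.0
```

```bash
python3 plan.py .467 -.3152 .34 -.63
```

```text
t 21.52 pos [ 0.6269 -0.1142  0.3335] rot [3.140e+00 1.000e-03 1.693e+00] q6 -0.36 | az 8.62 tx -8.555 ty -0.361 tz -0.218
```

Call:
apply_moves --increments '[{"tx":0,"ty":0,"tz":0,"ax":0,"ay":0,"az":0.96},{"tx":0,"ty":0,"tz":0,"ax":0,"ay":0,"az":0.96},{"tx":0,"ty":0,"tz":0,"ax":0,"ay":0,"az":0.96},{"tx":0,"ty":0,"tz":0,"ax":0,"ay":0,"az":0.96},{"tx":0,"ty":0,"tz":0,"ax":0,"ay":0,"az":0.96},{"tx":0,"ty":0,"tz":0,"ax":0,"ay":0,"az":0.96},{"tx":0,"ty":0,"tz":0,"ax":0,"ay":0,"az":0.96},{"tx":0,"ty":0,"tz":0,"ax":0,"ay":0,"az":0.96},{"tx":0,"ty":0,"tz":0,"ax":0,"ay":0,"az":0.94}]'

```text
time_s: 22.65
ee_pos: [0.627, -0.1142, 0.3324]
eef_rot: [3.141, -0.0, 0.938]
force: [-0.4, -0.1, -0.0]
grip_width: 0.094
grip_force: 0.0
```

Call:
apply_moves --increments '[{"tx":-0.95,"ty":-0.04,"tz":0,"ax":0,"ay":0,"az":0},{"tx":-0.95,"ty":-0.04,"tz":0,"ax":0,"ay":0,"az":0},{"tx":-0.95,"ty":-0.04,"tz":0,"ax":0,"ay":0,"az":0},{"tx":-0.95,"ty":-0.04,"tz":0,"ax":0,"ay":0,"az":0},{"tx":-0.95,"ty":-0.04,"tz":0,"ax":0,"ay":0,"az":0},{"tx":-0.95,"ty":-0.04,"tz":0,"ax":0,"ay":0,"az":0},{"tx":-0.95,"ty":-0.04,"tz":0,"ax":0,"ay":0,"az":0},{"tx":-0.95,"ty":-0.04,"tz":0,"ax":0,"ay":0,"az":0},{"tx":-0.95,"ty":-0.04,"tz":0,"ax":0,"ay":0,"az":0},{"tx":0,"ty":0,"tz":0,"ax":0,"ay":0,"az":0}]'

```text
time_s: 23.9
ee_pos: [0.4663, -0.3161, 0.3322]
eef_rot: [3.14, 0.0, 0.938]
force: [-0.6, -0.3, -0.1]
grip_width: 0.0939
grip_force: 0.0
```

```bash
python3 plan.py .467 -.3152 .242 -.63; python3 -c "
from h import *
save('wrist','w6')"
```

```text
t 23.9 pos [ 0.4663 -0.3161  0.3322] rot [3.14  0.    0.938] q6 -0.03 | az -0.03 tx 0.038 ty -0.000 tz 3.008
```

View pics/w6.png

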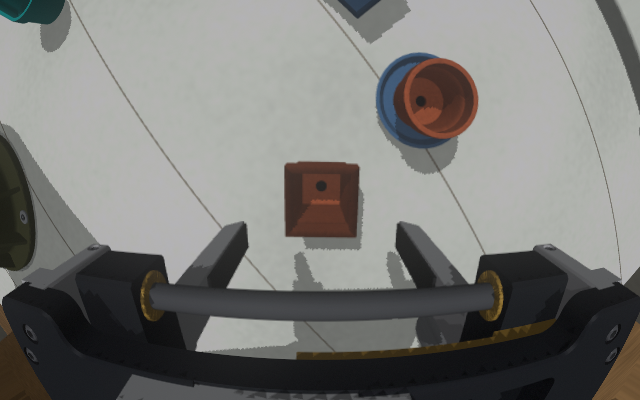

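The square pot (285–358, 162–237) is centred and square to the fingers, and the large pot stands in its saucer at (418,100).

Call:
apply_moves --increments '[{"tx":0.02,"ty":0,"tz":0.75,"ax":0,"ay":0,"az":0},{"tx":0.02,"ty":0,"tz":0.75,"ax":0,"ay":0,"az":0},{"tx":0,"ty":0,"tz":0.75,"ax":0,"ay":0,"az":0},{"tx":0,"ty":0,"tz":0.75,"ax":0,"ay":0,"az":0}]'

```text
time_s: 24.45
ee_pos: [0.4686, -0.3132, 0.2409]
eef_rot: [3.141, -0.0, 0.942]
force: [0.0, -0.6, 0.2]
grip_width: 0.0943
grip_force: 0.0
```

Call:
apply_moves --increments '[{"tx":0,"ty":0,"tz":0,"ax":0,"ay":0,"az":0},{"tx":0,"ty":0,"tz":0,"ax":0,"ay":0,"az":0},{"tx":0,"ty":0,"tz":0,"ax":0,"ay":0,"az":0},{"tx":0,"ty":0,"tz":0,"ax":0,"ay":0,"az":0},{"tx":0,"ty":0,"tz":0,"ax":0,"ay":0,"az":0},{"tx":0,"ty":0,"tz":0,"ax":0,"ay":0,"az":0}]' --jaw 1 --force 30

```text
time_s: 25.2
ee_pos: [0.468, -0.3142, 0.242]
eef_rot: [3.14, -0.0, 0.941]
force: [-0.4, 1.4, 7.2]
grip_width: 0.0599
grip_force: 29.9
```

```bash
python3 plan.py .467 -.3152 .352 .17
```

```text
t 25.2 pos [ 0.468  -0.3142  0.242 ] rot [ 3.14  -0.     0.941] q6 -0.03 | az -9.17 tx -0.027 ty -0.038 tz -3.668
```

Call:
apply_moves --increments '[{"tx":0,"ty":0,"tz":-0.3,"ax":0,"ay":0,"az":0},{"tx":0,"ty":0,"tz":-0.7,"ax":0,"ay":0,"az":0},{"tx":0,"ty":0,"tz":-0.8,"ax":0,"ay":0,"az":-0.4},{"tx":0,"ty":0,"tz":-0.8,"ax":0,"ay":0,"az":-0.9},{"tx":0,"ty":0,"tz":-0.7,"ax":0,"ay":0,"az":-1},{"tx":0,"ty":0,"tz":-0.4,"ax":0,"ay":0,"az":-1},{"tx":0,"ty":0,"tz":0,"ax":0,"ay":0,"az":-1},{"tx":0,"ty":0,"tz":0,"ax":0,"ay":0,"az":-1},{"tx":0,"ty":0,"tz":0,"ax":0,"ay":0,"az":-1},{"tx":0,"ty":0,"tz":0,"ax":0,"ay":0,"az":-1},{"tx":0,"ty":0,"tz":0,"ax":0,"ay":0,"az":-1},{"tx":0,"ty":0,"tz":0,"ax":0,"ay":0,"az":-0.87}]'

```text
time_s: 26.7
ee_pos: [0.4677, -0.3141, 0.3524]
eef_rot: [-3.141, -0.0, 1.743]
force: [0.5, 0.1, -1.6]
grip_width: 0.0601
grip_force: 29.9
```

```bash
python3 plan.py .6348 .3008 .352 .17
```

```text
t 26.7 pos [ 0.4677 -0.3141  0.3524] rot [-3.141 -0.     1.743] q6 -0.83 | az 0.03 tx 19.259 ty 8.956 tz 0.014
```

Call:
apply_moves --increments '[{"tx":0.4,"ty":0.2,"tz":0,"ax":0,"ay":0,"az":0},{"tx":0.8,"ty":0.37,"tz":0,"ax":0,"ay":0,"az":0},{"tx":0.85,"ty":0.4,"tz":0,"ax":0,"ay":0,"az":0},{"tx":0.85,"ty":0.4,"tz":0,"ax":0,"ay":0,"az":0},{"tx":0.85,"ty":0.4,"tz":0,"ax":0,"ay":0,"az":0},{"tx":0.85,"ty":0.4,"tz":0,"ax":0,"ay":0,"az":0},{"tx":0.85,"ty":0.4,"tz":0,"ax":0,"ay":0,"az":0},{"tx":0.85,"ty":0.4,"tz":0,"ax":0,"ay":0,"az":0},{"tx":0.85,"ty":0.4,"tz":0,"ax":0,"ay":0,"az":0},{"tx":0.85,"ty":0.4,"tz":0,"ax":0,"ay":0,"az":0},{"tx":0.85,"ty":0.4,"tz":0,"ax":0,"ay":0,"az":0},{"tx":0.85,"ty":0.4,"tz":0,"ax":0,"ay":0,"az":0}]'

```text
time_s: 28.2
ee_pos: [0.5536, -0.0024, 0.3524]
eef_rot: [-3.142, -0.0, 1.739]
force: [-0.3, 1.0, -1.2]
grip_width: 0.0598
grip_force: 29.9
```

Call:
apply_moves --increments '[{"tx":0.85,"ty":0.4,"tz":0,"ax":0,"ay":0,"az":0},{"tx":0.85,"ty":0.4,"tz":0,"ax":0,"ay":0,"az":0},{"tx":0.85,"ty":0.4,"tz":0,"ax":0,"ay":0,"az":0},{"tx":0.85,"ty":0.4,"tz":0,"ax":0,"ay":0,"az":0},{"tx":0.85,"ty":0.4,"tz":0,"ax":0,"ay":0,"az":0},{"tx":0.85,"ty":0.4,"tz":0,"ax":0,"ay":0,"az":0},{"tx":0.85,"ty":0.4,"tz":0,"ax":0,"ay":0,"az":0},{"tx":0.85,"ty":0.4,"tz":0,"ax":0,"ay":0,"az":0},{"tx":0.7,"ty":0.3,"tz":0,"ax":0,"ay":0,"az":0},{"tx":0.5,"ty":0.2,"tz":0.3,"ax":0,"ay":0,"az":0},{"tx":0.3,"ty":0,"tz":0.5,"ax":0,"ay":0,"az":0},{"tx":0,"ty":0,"tz":0.5,"ax":0,"ay":0,"az":0}]'

```text
time_s: 29.7
ee_pos: [0.6205, 0.2603, 0.3114]
eef_rot: [-3.14, 0.0, 1.741]
force: [0.4, 0.1, -2.1]
grip_width: 0.0597
grip_force: 29.9
```

```bash
python3 plan.py .6348 .3008 .247 .17
```

```text
t 29.7 pos [0.6205 0.2603 0.3114] rot [-3.14   0.     1.741] q6 0.17 | az 0.00 tx 1.250 ty 0.698 tz 2.148
```

Call:
apply_moves --increments '[{"tx":0.4,"ty":0.2,"tz":0.2,"ax":0,"ay":0,"az":0},{"tx":0.5,"ty":0.3,"tz":0.2,"ax":0,"ay":0,"az":0},{"tx":0.35,"ty":0.2,"tz":0.2,"ax":0,"ay":0,"az":0},{"tx":0,"ty":0,"tz":0,"ax":0,"ay":0,"az":0},{"tx":0,"ty":0,"tz":0,"ax":0,"ay":0,"az":0}]'

```text
time_s: 30.32
ee_pos: [0.6353, 0.3003, 0.2953]
eef_rot: [3.142, 0.0, 1.741]
force: [-0.4, -0.1, -2.0]
grip_width: 0.06
grip_force: 29.9
```

```bash
python3 plan.py .6348 .3008 .247 .17; python3 -c "
from h import *
save('wrist','w7')"
```

```text
t 30.32 pos [0.6353 0.3003 0.2953] rot [3.142 0.    1.741] q6 0.22 | az -0.00 tx 0.021 ty -0.015 tz 1.610
```

View pics/w7.png

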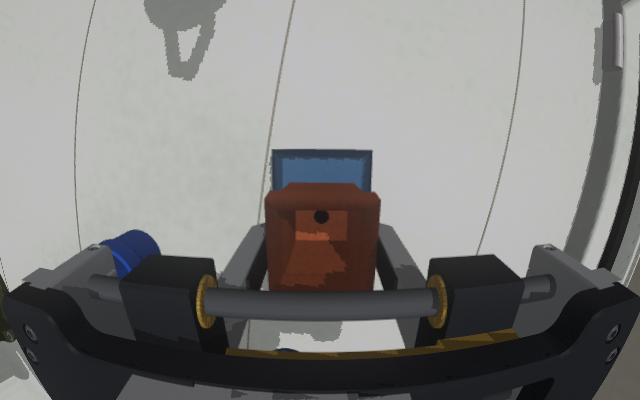

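The square pot (266–380) is centred and parallel with its saucer (272–372, row 150). Lower, release, rise.

Call:
apply_moves --increments '[{"tx":0,"ty":0,"tz":0.4,"ax":0,"ay":0,"az":0},{"tx":0,"ty":0,"tz":0.45,"ax":0,"ay":0,"az":0},{"tx":0,"ty":0,"tz":0.35,"ax":0,"ay":0,"az":0},{"tx":0,"ty":0,"tz":0.2,"ax":0,"ay":0,"az":0},{"tx":0,"ty":0,"tz":0.12,"ax":0,"ay":0,"az":0},{"tx":0,"ty":0,"tz":0.1,"ax":0,"ay":0,"az":0},{"tx":0,"ty":0,"tz":0,"ax":0,"ay":0,"az":0}]'

```text
time_s: 31.25
ee_pos: [0.6354, 0.3006, 0.247]
eef_rot: [3.141, -0.0, 1.741]
force: [0.1, -1.3, 0.7]
grip_width: 0.06
grip_force: 29.9
```

Call:
apply_moves --increments '[{"tx":0,"ty":0,"tz":0,"ax":0,"ay":0,"az":0},{"tx":0,"ty":0,"tz":0,"ax":0,"ay":0,"az":0},{"tx":0,"ty":0,"tz":0,"ax":0,"ay":0,"az":0},{"tx":0,"ty":0,"tz":0,"ax":0,"ay":0,"az":0},{"tx":0,"ty":0,"tz":0,"ax":0,"ay":0,"az":0}]' --jaw 0

```text
time_s: 31.88
ee_pos: [0.6353, 0.3006, 0.2466]
eef_rot: [3.142, 0.0, 1.741]
force: [-0.2, 0.0, -1.2]
grip_width: 0.0943
grip_force: 0.0
```

Call:
apply_moves --increments '[{"tx":0,"ty":0,"tz":-0.5,"ax":0,"ay":0,"az":0},{"tx":0,"ty":0,"tz":-0.9,"ax":0,"ay":0,"az":0},{"tx":0,"ty":0,"tz":-0.9,"ax":0,"ay":0,"az":0},{"tx":0,"ty":0,"tz":-0.9,"ax":0,"ay":0,"az":0},{"tx":0,"ty":-0.9,"tz":-0.3,"ax":0,"ay":0,"az":0},{"tx":0,"ty":-0.9,"tz":0,"ax":0,"ay":0,"az":0},{"tx":0,"ty":-0.9,"tz":0,"ax":0,"ay":0,"az":0},{"tx":0,"ty":-0.9,"tz":0,"ax":0,"ay":0,"az":0},{"tx":0,"ty":-0.9,"tz":0,"ax":0,"ay":0,"az":0},{"tx":0,"ty":-0.9,"tz":0,"ax":0,"ay":0,"az":0},{"tx":0,"ty":-0.5,"tz":0,"ax":0,"ay":0,"az":0},{"tx":0,"ty":0,"tz":0,"ax":0,"ay":0,"az":0}]'

```text
time_s: 33.38
ee_pos: [0.4604, 0.2706, 0.3529]
eef_rot: [3.14, -0.0, 1.741]
force: [0.1, 0.1, -0.3]
grip_width: 0.0938
grip_force: 0.0
```

```bash
python3 - <<'E'
from h import *
a=save('top','top1'); b=save('scene','scene1')
A=cv2.resize(a['pixels'][130:260,200:430,::-1],(800,452),interpolation=cv2.INTER_CUBIC)
B=cv2.resize(b['pixels'][100:380,120:520,::-1],(800,560),interpolation=cv2.INTER_CUBIC)
cv2.imwrite('pics/top1c.png',np.clip(A*1.5,0,255));cv2.imwrite('pics/scene1c.png',np.clip(B*1.3,0,255))
E
```

```text
[ WARN:0@4.704] global loadsave.cpp:1063 imwrite_ Unsupported depth image for selected encoder is fallbacked to CV_8U.
```

View pics/top1c.png

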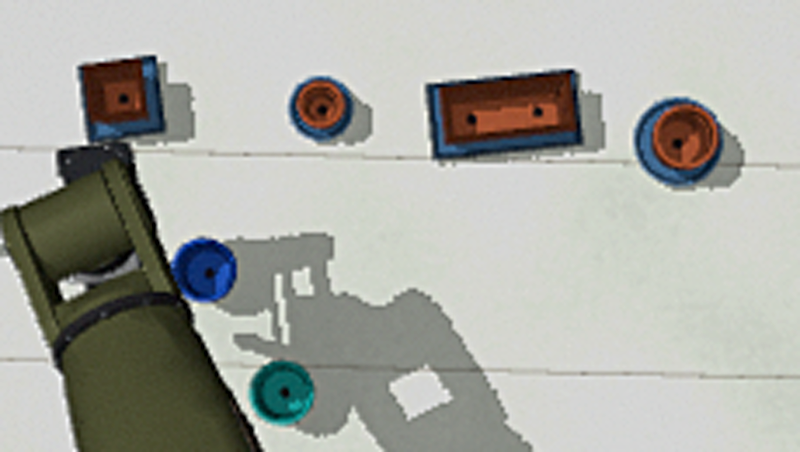

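View pics/scene1c.png

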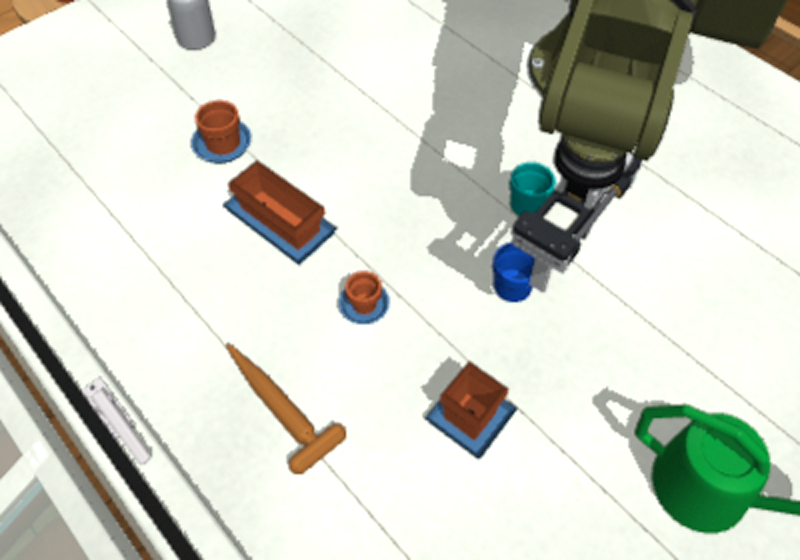

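All four pots stand upright in their saucers in both views; the visible offsets look like parallax. One quick numeric check before handing in.

```bash
python3 - <<'E'
from fit import *
a=np.load('poses.npy',allow_pickle=True).item()
sd={}
for k in('small','large','square','long'):
    n='pot_'+k; M[n]=(M[n][0]+[0,0,.005],0); sd[n]=a['saucer_'+k]
r=run([dict(np.load('pics/top1.npz')),dict(np.load('pics/scene1.npz'))],list(sd),sd)
for n in r: print(n,'offset mm',np.hypot(*(r[n]-sd[n])[:2])*1e3, 'dyaw',(r[n]-sd[n])[2])
E
```

```text
pot_small [0.6282 0.0843 0.2181] 0.193
pot_large [ 0.6001 -0.304   0.3135] 0.172
pot_square [0.6342 0.3005 0.1528] 0.181
pot_long [ 0.6267 -0.1143  0.1283] 0.142
pot_small offset mm 0.4965656270947438 dyaw 0.11124621735466281
pot_large offset mm 1.7935711685126556 dyaw 0.25301323082805904
pot_square offset mm 0.5811707394569278 dyaw -0.024918758365211457
pot_long offset mm 0.6808763058524561 dyaw 0.0015868505419687762
```

```bash
python3 -c "
from h import *
print(hand_in())"
```

```text
the job is handed in; nothing more can be done
None
```

All four pots stand upright in their own saucers, each measured within 2 mm of its saucer's centre, with the square and long pots in line to 0.03 rad; the job was handed in at about 33 s on the robot's clock, and no verdict came back.

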